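Colour-check a soap batch: bottle in the cradle, reference paddle flush on the sloped face

TASK

Lay the orange-capped sample bottle on its side in the colour checker's V cradle, without dropping it, and let go of it. Then take the reference paddle by its yellow handle and hold its flat underside flush against the checker's sloped white face, centred and square on it with its long side up the slope, pressing lightly so that the sprung face sinks a few millimetres. Finish while still holding the paddle pressed there, and leave the blue-capped bottles and the tub of caps alone.

Things in the scene. Friction and masses are not known exactly. Their poses are not given: they have to be found in the camera images.
- sample_mid (a point): Sample bottle, rigid, pink, orange cap: 130 mm tall, 170 g; 44 mm diameter up to 97 mm, then shoulder and 28 mm cap. Stands on a 4 mm white board in a row with the two blue-capped bottles, about 115 mm apart, in any order. This point: on its axis, 65 mm above its foot; z from foot to cap.
- cradle (a point): V cradle, dark rubber, 90 mm long, fixed. This point: middle of the axis of a 44 mm bottle lying in it, 62 mm above the table; x along the cradle, away from the robot; z up. The V is only 20 mm wide either side of the axis, its lips 13 mm below it, so fingers gripping a lying bottle's sides pass outside it; base plate 50 mm below the axis. Bottle may point either way.
- face (a point): Sloped white face, 90 mm (x, up the slope, away from the robot) by 62 mm (y, level). This point: centre of its surface, about 92 mm above the table; z its outward normal. Slope set anew each time, 15 to 38 deg from level, lower edge to the robot; too stiff to shift. Sprung along its normal: moves at 2 N, then 0.7 N per mm, 8 mm travel to a firm stop. No ledge.
- face_plate (a joint): How far the sprung face is pressed in along its normal, in m: 0 free, 0.008 at the stop.
- paddle_mid (a point): Reference paddle: flat black plate 80 (x) by 50 (y) by 6 mm, pink swatches on top, upright yellow handle block on its centre, 26 (x) by 16 mm (y), rising to 48 mm above the underside; 90 g. Lies flat on the table, handle up. This point: handle's axis, 24 mm above the underside; z up. Half a turn about z makes no difference.
- checker: Colour checker: grey base plate 150 mm (x) by 200 mm (y), 12 mm thick, fixed to the table; V cradle on its left (middle at y = +70 mm), tilting sloped face on its right (middle at y = -50 mm). Origin: on the table, 5 mm left of the plate's middle; x away from the robot. A 34 mm square display, top 30 mm above the table, stands at x = 54, y = 12 mm.
- spare_a: Blue-capped bottle, otherwise like the sample; leave alone. Origin: centre of its foot.
- spare_b: Second blue-capped bottle; leave alone. Origin: centre of its foot.
- cap_tub: Clear tub of blue caps, 110 mm across, 60 mm tall, beyond and left of the checker; leave alone. Origin: centre of its underside.
Things that resemble listed ones, but are neither listed nor needed, are in the scene too. Leave any brown look-alike of the part that bears paddle_mid alone. Leave any turquoise look-alike of the part that bears sample_mid alone.

How it is judged:
By the outcome, as a careful person would: the job done as asked, in the order asked, and still so for the second after the job is handed in, while the arm keeps its last pose, push and grip.
It also fails if it takes over 70 s, if anything falls off the work surface, if the arm or the gripper's body presses on something with over 40 N, if the wrist force passes 120 N, or if a joint passes its speed limit or range.

ROBOT

A 6-joint arm with a two-finger parallel gripper is mounted at the origin on the work surface. World frame = base frame: x ahead of the robot, y to its left, z up, the work surface at z = 0. Lengths are in mm, angles in rad, forces in N, time in s.
With the tool pointing down it reaches from about 350 to 800 mm from the base axis. Payload 7.3 kg.
Tool frame: the origin (TCP) lies on the centre line of the jaws, within the pads' length; the fingertips stand 11 mm ahead of it and the grasp point (between the pads) lies 8 mm behind it; x points along the fingers, y is the direction in which the jaws open and shut, and the axes are right-handed (so a half turn about x gives the same grasp; the last joint's range is limited). The gripper opens to 85 mm and grips with 20 to 120 N. Pads are 22 mm wide; open, the fingers measure 114 mm over their backs; the gripper's body (76 mm by 85 mm) begins 54 mm behind the grasp point. The pads swing forward as they close: fully open they stand 13 mm farther back than shut.
Start: joints at [-1.409, 0.342, 1.524, -0, 1.275, -0.146], TCP at [159.078, -500.338, 242.322] pointing down, gripper open.
Joint ranges: [-2.53, 2.53], [-0.77, 2.02], [0.04, 2.7], [-1, 4.14], [0.28, 2.66], [-3.11, 3.11]. Speed limits (rad/s): [2.57, 2.57, 3.14, 3.14, 3.14, 3.14].

INTERFACE

Orientations are given as a 3x3 rotation matrix whose columns are the frame's x, y, z axes.
In Python, from rig import env gives the robot as it stands.
- The arm moves only by the tool drive_tool, never from a script. Its argument "deltas" is a list that holds one entry, the list of rows, each a list of 7 numbers: the shift along the world's x, y, z in mm, then the turn, a rotation vector about the world's x, y, z in degrees, then the opening in per cent of the stroke, from 0 (shut) to 100 (fully open). In form: [[[x, y, z, wx, wy, wz, fingers], ...]]. A call has 1 to 20 rows; each row shifts and turns the commanded pose from where the row before left it; what a row does not reach is not made up. A row lasts 1/12 s, in which the tool goes at most 41.7 mm and 7.16 degrees, less where a joint would pass 70% of its speed; a pose out of reach is approached as far as the arm can. A call with a gripper value outside its range is refused whole. The fingers move at their own pace and stop on an object; "squeeze" is the grip in N (left out, the last holds). Time passes only in rows, so rows that do not move let the fingers close. It gives the time, the measured TCP pose, the force and the opening at its end, in the units of the state.
- env.get_obs(): the state, without advancing time (a new reading comes with each control period).
- env.read_camera(name): name is "side" or "top" or "wrist"; returns a dict with "color" (480x640x3 uint8, blue, green, red), "range_z" (480x640 float32, mm along the optical axis (not along the pixel's ray), 0 where there is no reading), "intrinsics" (3x3 intrinsics, pixels), "origin" and "orientation" of the camera in the world. Camera axes: x right, y up, looking along -z (the intrinsics and any distortion apply to the point x, -y, -z); pixel columns grow to the right and rows downward; lengths in mm; the calibration is good to about 2 mm. A picture is of the moment at which its call begins.
- env.sign_off(): hands the job in, once; it reports no verdict.
The state is a dict: "clock": time; "q": joint angles; "joint_vel": joint speeds; "joint_efforts": joint torques, N m; "tcp_pos": TCP position; "tcp_rot": TCP orientation; "force": force on the tool from outside, world axes, zero at the start; "torque": the same for the moment, N m; "gripper_width": opening from 0.0 (shut) to 1.0 (fully open).
Only numpy, scipy, OpenCV 4.12 (cv2) and the standard library are available. Lean on these libraries where they do the work, as an engineer would, in place of code of your own. Each camera call takes 0.05 s, during which the arm holds its last target. There are 200 camera calls.

## Working session

There is one attempt and no reset: what is moved stays moved. The work goes in short steps, Python scripts to look and compute and a tool call to move; the robot and the scene stay as the last step left them, time stands still between calls to the robot, and variables do not carry over. Pictures are saved under pics/ and viewed, about 8 in all and at most 12, crops included, and the job is handed in when it is done.

Besides the shell and the picture viewer there is one more tool, called after "Request:" as name(argument=value, ...), one argument or row to a line, values as JSON. drive_tool: Moves the arm, as the interface text tells. Its arguments: {"type":"object","properties":{"deltas":{"type":"array"},"squeeze":{"type":"number"}},"required":["deltas"]}

```bash
ls; mkdir -p pics; cat > h.py <<'E'
import numpy as np, cv2
from rig import env
def shot(n):
    d=env.read_camera(n); return d
def cloud(d):
    K=np.array(d["intrinsics"]); z=d["range_z"]; v,u=np.mgrid[:z.shape[0],:z.shape[1]]
    p=np.stack([(u-K[0,2])/K[0,0]*z,-(v-K[1,2])/K[1,1]*z,-z],-1)
    w=p@np.array(d["orientation"]).T+np.array(d["origin"])
    w[z<=0]=np.nan
    return w
E
python3 - <<'E'
from h import *
for n in ["top","side"]:
    d=shot(n); cv2.imwrite(f"pics/{n}0.png",d["color"]); np.savez(f"{n}0.npz",**{k:d[k] for k in d if isinstance(d[k],(np.ndarray,list))})
    print(n,d.keys(),d["intrinsics"],d["origin"],d["orientation"])
o=env.get_obs();print(o)
E
```

```text
pics
top dict_keys(['color', 'range_z', 'intrinsics', 'origin', 'orientation']) [[476.06244881   0.         315.19930097]
 [  0.         476.06244881 247.00918285]
 [  0.           0.           1.        ]] [ 370.94063131   86.44130572 1095.57453277] [[-0.00680983  0.98414874 -0.17721422]
 [-0.99963882 -0.01130705 -0.02437978]
 [-0.0259971   0.17698419  0.98387029]]
side dict_keys(['color', 'range_z', 'intrinsics', 'origin', 'orientation']) [[497.24904874   0.         321.97649467]
 [  0.         497.24904874 233.5069021 ]
 [  0.           0.           1.        ]] [385.5857772  626.57780944 707.24054451] [[-0.95598395  0.22340833 -0.19021937]
 [-0.29341088 -0.72304837  0.62538877]
 [ 0.00217925  0.65367406  0.75677307]]
{'clock': 0.1, 'q': array([-1.40900766e+00,  3.42670878e-01,  1.52490509e+00,  1.17907416e-05,
        1.27539055e+00, -1.46012732e-01]), 'joint_vel': array([-0.00020818, -0.00314444, -0.00046745,  0.00305725,  0.00020313,
       -0.00071384]), 'joint_efforts': array([ 1.20795055e-03, -4.34449267e+01, -2.46490020e+01, -1.69839814e-04,
        4.67687976e-03, -1.79283711e-05]), 'tcp_pos': array([ 159.02037727, -499.99001791,  241.69190998]), 'tcp_rot': array([[-2.10174764e-04,  3.02960675e-01, -9.53003035e-01],
       [ 1.35774109e-03, -9.53002091e-01, -3.02960674e-01],
       [-9.99999056e-01, -1.35760607e-03, -2.11045168e-04]]), 'force': array([-0.20737757,  0.04726903, -0.35996673]), 'torque': array([-0.01668705,  0.05560334, -0.00465604]), 'gripper_width': 1.0025473328337402}
```

View pics/top0.png

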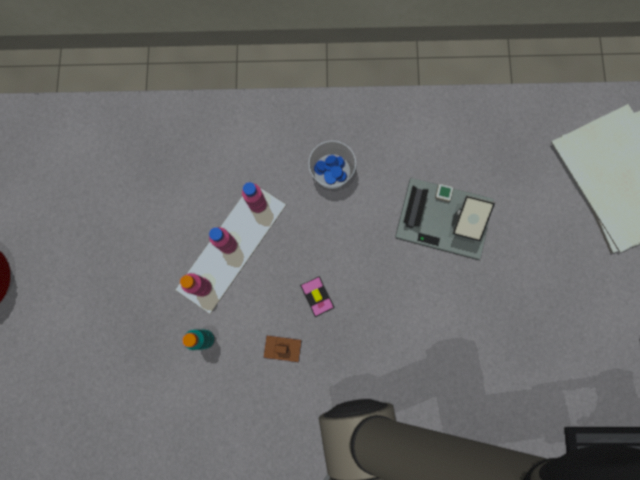

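View pics/side0.png

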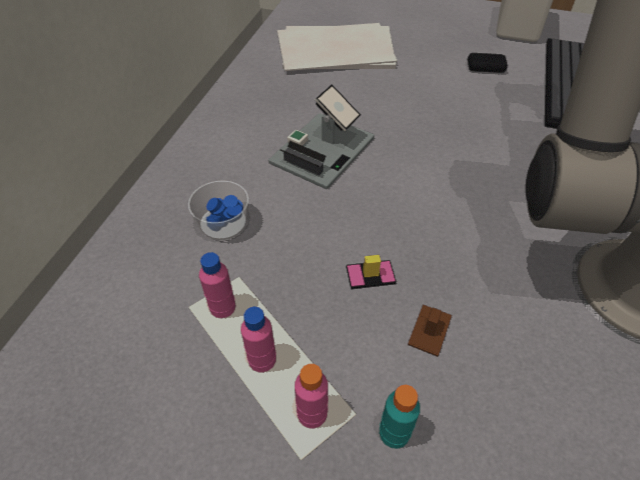

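The top view shows the orange-capped pink sample at about (195,287), at the end of the board, with the turquoise decoy at (198,340). The paddle is at (317,296), the cradle at (415,207) and the face at (473,217). The side view agrees: sample at (311,397), paddle at (371,270), cradle at (304,158), face at (339,107).

```bash
cat > m.py <<'E'
from h import *
for n in ["top","side"]:
    d=dict(np.load(f"{n}0.npz")); w=cloud(d); hsv=cv2.cvtColor(d["color"],cv2.COLOR_BGR2HSV)
    H,S,V=[hsv[...,i].astype(int) for i in range(3)]
    box=lambda u0,u1,v0,v1:np.s_[v0:v1,u0:u1]
    def pts(m,b):
        mm=np.zeros_like(m);mm[b]=m[b];mm&=np.isfinite(w[...,2]);return w[mm]
    B=dict(top=dict(s=box(170,225,265,312),p=box(295,340,270,322),f=box(445,500,190,250),c=box(395,430,178,245),pl=box(390,500,170,265)),
           side=dict(s=box(290,335,360,430),p=box(340,400,250,292),f=box(310,365,80,135),c=box(278,330,135,178),pl=box(265,380,80,190)))[n]
    cap=pts((H<15)&(S>180),B['s']); body=pts((H>150)&(S>100),B['s'])
    print(n,"cap n",len(cap)); zt=np.nanpercentile(cap[:,2],90); top=cap[cap[:,2]>zt-4]
    print(" captop",np.median(top,0),"minmax mid",(top.min(0)+top.max(0))/2, "body",body.mean(0),body.min(0),body.max(0))
    # body circle fit at r=22
    b=body[(body[:,2]>30)&(body[:,2]<90)]
    from scipy.optimize import least_squares
    r=least_squares(lambda c:np.hypot(b[:,0]-c[0],b[:,1]-c[1])-22,b.mean(0)[:2],loss='soft_l1');print(" axis",r.x,len(b),r.cost)
    # paddle handle
    y=pts((H>20)&(H<35)&(S>150),B['p']); yt=y[y[:,2]>np.percentile(y[:,2],90)-4]
    print(" handle top",yt.mean(0),len(yt)); 
    pl=pts(((H>140)&(S>100)),B['p']);
    r=cv2.minAreaRect(pl[:,:2].astype(np.float32));print(" plate",r,np.median(pl[:,2]))
    # face plane
    f=pts((V>140)&(S<70),B['f']); f=f[f[:,2]>60]; 
    for k in range(4):
        c=np.median(f,0) if k==0 else f.mean(0); nn=np.linalg.svd(f-c,full_matrices=False)[2][2]; nn*=np.sign(nn[2]); f=f[abs((f-c)@nn)<(8 if k==0 else 3)]
    print(" face n",nn,"tilt",np.degrees(np.arccos(nn[2])),"az of downslope",np.degrees(np.arctan2(nn[1],nn[0])),len(f),f.min(0),f.max(0))
    ux=np.array([-nn[0],-nn[1],0]);ux-=ux@nn*nn;ux/=np.linalg.norm(ux);uy=np.cross(nn,ux)
    q=np.stack([(f-c)@ux,(f-c)@uy],1).astype(np.float32); r=cv2.minAreaRect(q); print(" rect",r, "centre",c+r[0][0]*ux+r[0][1]*uy)
    # base plate
    g=pts(np.ones_like(H,bool),B['pl']); g=g[(g[:,2]>8)&(g[:,2]<17)]; r=cv2.minAreaRect(g[:,:2].astype(np.float32));print(" plate",r,np.median(g[:,2]))
    g=pts(V<60,B['c']); g=g[(g[:,2]>35)&(g[:,2]<60)]; r=cv2.minAreaRect(g[:,:2].astype(np.float32));print(" cradle",r,g[:,2].max(),len(g))
    t=w[300:330,400:450].reshape(-1,3) if n=='top' else w[200:240,420:470].reshape(-1,3); print(" table z",np.nanmedian(t[:,2]))
E
python3 m.py
```

```text
top cap n 16
 captop [468.55784325 364.85016937 133.18547188] minmax mid [475.53099809 370.33526771 134.54661339] body [471.29183647 360.64674617  85.57322386] [454.8984813  351.63130904  25.54392926] [494.99613062 392.22891363 131.61842457]
 axis [475.81186742 374.70204739] 120 13.58471000684826
 handle top [453.0753311  110.48922715  48.76133547] 69
 plate ((453.61798095703125, 110.26628112792969), (72.9026107788086, 42.66280746459961), 24.41787338256836) 6.80823736101479
 face n [-0.52758543  0.14670695  0.83673812] tilt 33.20274073289712 az of downslope 164.46021828370192 787 [ 573.06605784 -260.07342057   69.11690194] [ 647.62046983 -195.06404529  115.17211283]
 rect ((-0.7401580810546875, -0.04575920104980469), (79.62907409667969, 52.25836181640625), 0.08808548003435135) centre [ 609.88847332 -227.96325583   92.45583976]
 plate ((631.034912109375, -187.95591735839844), (199.95326232910156, 150.0706329345703), 74.14900207519531) 12.223391904146752
 cradle ((651.66552734375, -115.26557922363281), (36.707557678222656, 89.0147933959961), 74.47857666015625) 52.16762105257294 396
 ta
[... 454 characters left out ...]
8522644042969), 24.781213760375977) 5.615751590847879
 face n [-0.52815679  0.14111511  0.8373392 ] tilt 33.13979695240701 az of downslope 165.04090685801256 688 [ 572.96408314 -265.22251338   67.17323263] [ 650.1354855  -194.07087861  114.24048512]
 rect ((-0.21078109741210938, -0.4142284393310547), (56.004302978515625, 81.21113586425781), 88.82096862792969) centre [ 611.37750662 -230.65526276   90.95369779]
 plate ((634.58349609375, -188.0615692138672), (201.87351989746094, 151.67001342773438), 74.14320373535156) 11.442714026680392
 cradle ((653.923095703125, -116.13152313232422), (39.917083740234375, 88.74720764160156), 74.52912902832031) 49.64083461939504 336
 table z -0.8325650639706055
```

Request:
drive_tool(
  deltas=[
    [[21,25,5,0,0,3,100],[21,25,5,0,0,3,100],[21,25,5,0,0,3,100],[21,25,5,0,0,3,100],[21,25,5,0,0,3,100],[21,25,5,0,0,3,100],[21,25,5,0,0,3,100],[21,25,5,0,0,3,100],[21,25,5,0,0,3,100],[21,25,5,0,0,3,100],[21,25,5,0,0,3,100],[21,25,5,0,0,3,100],[21,25,5,0,0,3,100],[21,25,5,0,0,3,100]],
  ],
)

```text
clock: 1.27
tcp_pos: [453.7, -148.8, 312.3]
tcp_rot: [[-0.0, 0.864, -0.503], [0.0, -0.503, -0.864], [-1.0, -0.0, 0.0]]
force: [0.5, -1.0, -0.3]
gripper_width: 0.999
```

```bash
cat >> h.py <<'E'
def log():
    import json
    o=env.get_obs()
    open("log.jsonl","a").write(json.dumps({k:np.array(o[k]).tolist() for k in("q","tcp_pos","tcp_rot")})+"\n")
    print(round(o["clock"],2),"q",np.round(o["q"],3),"p",np.round(o["tcp_pos"],1),"F",np.round(o["force"],1),"g",round(float(o["gripper_width"]),3)); print(np.round(o["tcp_rot"],3).tolist())
    return o
E
python3 -c "from h import *;log()"
```

```text
1.27 q [-0.478  0.206  1.518 -0.     1.419  0.05 ] p [ 453.7 -148.8  312.3] F [ 0.5 -1.  -0.3] g 0.999
[[-0.0, 0.864, -0.503], [0.0, -0.503, -0.864], [-1.0, -0.0, 0.0]]
```

Request:
drive_tool(
  deltas=[
    [[5,30,0,-6,0,0,100],[5,30,0,-6,0,0,100],[5,30,0,-6,0,0,100],[5,30,0,-6,0,0,100],[5,30,0,-6,0,0,100],[0,30,0,0,0,6,100],[0,30,0,0,0,6,100],[0,30,0,0,0,6,100]],
  ],
)

```text
clock: 1.93
tcp_pos: [477.7, 92.0, 311.4]
tcp_rot: [[0.156, 0.957, -0.243], [-0.475, -0.143, -0.868], [-0.866, 0.251, 0.432]]
force: [0.1, -0.3, -0.9]
gripper_width: 0.997
```

```bash
python3 -c "from h import *;log()"
```

```text
1.93 q [ 0.345  0.257  1.564 -0.536  1.368  0.676] p [477.7  92.  311.4] F [ 0.1 -0.3 -0.9] g 0.997
[[0.156, 0.957, -0.243], [-0.475, -0.143, -0.868], [-0.866, 0.251, 0.432]]
```

Request:
drive_tool(
  deltas=[
    [[0,5,5,7,0,0,100],[0,5,5,7,0,0,100],[0,5,5,7,0,0,100],[0,5,5,7,0,0,100],[0,0,0,7,0,0,100],[0,0,0,7,0,0,100],[0,0,0,7,0,0,100],[0,0,0,7,0,0,100]],
  ],
)

```text
clock: 2.6
tcp_pos: [478.4, 109.5, 333.4]
tcp_rot: [[0.158, 0.956, -0.249], [0.457, -0.294, -0.84], [-0.875, 0.019, -0.483]]
force: [-0.0, -0.3, -1.1]
gripper_width: 1.002
```

```bash
python3 -c "from h import *;log()"
```

```text
2.6 q [-0.244  0.127  1.66   0.517  1.339 -0.068] p [478.4 109.5 333.4] F [-0.  -0.3 -1.1] g 1.002
[[0.158, 0.956, -0.249], [0.457, -0.294, -0.84], [-0.875, 0.019, -0.483]]
```

Request:
drive_tool(
  deltas=[
    [[0,0,0,7,0,0,100],[0,0,0,7,0,0,100],[0,0,0,7,0,0,100],[0,0,0,7,0,0,100]],
  ],
)

```text
clock: 2.93
tcp_pos: [478.4, 108.9, 333.0]
tcp_rot: [[0.158, 0.956, -0.249], [0.814, -0.268, -0.515], [-0.559, -0.122, -0.82]]
force: [0.4, -0.8, -1.3]
gripper_width: 1.0
```

```bash
cat > kin.py <<'E'
from h import *
import json
from scipy.spatial.transform import Rotation as Ro
from scipy.optimize import least_squares
Rm=lambda ax,t:Ro.from_rotvec(np.array({'x':[1,0,0],'y':[0,1,0],'z':[0,0,1]}[ax])*t).as_matrix()
T=np.array([[0,0,1],[0,1,0],[1,0,0]],float)
def fk(q,P):
    a1,b1,h,L2,a3,L3,L6,b2=P[:8]
    R=Rm('z',q[0]);p=R@[a1,b1,h]
    R=R@Rm('y',q[1]);p=p+R@[0,0,L2]
    R=R@Rm('y',q[2]);p=p+R@[a3,b2,L3]
    R=R@Rm('z',q[3])@Rm('y',q[4])@Rm('z',q[5]);p=p+R@[0,0,L6]
    return p,R
def data(): return [json.loads(l) for l in open("log.jsonl")]
def fit():
    D=data()
    f=lambda P:np.concatenate([fk(d["q"],P)[0]-d["tcp_pos"] for d in D]+[(P-P0)*1e-4])
    P0=np.array([0,0,300,350,0,350,250,76.]); 
    return least_squares(f,P0),D
if __name__=="__main__":
    D=data()
    for d in D: print(np.round(fk(d["q"],np.zeros(8))[1].T@np.array(d["tcp_rot"]),3).tolist())
    r,D=fit();print(np.round(r.x,1)); print(np.round(r.fun,1))
E
python3 -c "
from h import *
log()"; python3 kin.py
```

```text
2.93 q [-0.479  0.253  1.78   0.92   1.532 -0.391] p [478.4 108.9 333. ] F [ 0.4 -0.8 -1.3] g 1.0
[[0.158, 0.956, -0.249], [0.814, -0.268, -0.515], [-0.559, -0.122, -0.82]]
[[-0.0, -1.0, -0.0], [0.0, 0.0, -1.0], [1.0, -0.0, 0.0]]
[[-0.0, -1.0, 0.0], [0.0, 0.0, -1.0], [1.0, -0.0, 0.0]]
[[0.0, -1.0, -0.0], [0.0, 0.0, -1.0], [1.0, 0.0, 0.0]]
[[0.0, -1.0, -0.0], [0.0, 0.0, -1.0], [1.0, 0.0, 0.0]]
[0.000e+00 2.000e-01 2.229e+02 5.062e+02 4.650e+01 3.796e+02 3.025e+02
 7.620e+01]
[-0.  0.  0. -0. -0.  0.  0. -0. -0. -0. -0.  0.  0.  0. -0.  0.  0.  0.
  0.  0.]
```

```bash
cat >> kin.py <<'E'
C=np.array([[0,-1,0],[0,0,-1],[1,0,0.]])
LO=np.array([-2.53,-.77,.04,-1,.28,-3.11]);HI=np.array([2.53,2.02,2.7,4.14,2.66,3.11])
def ik(p,R,P,seeds):
    best=None
    for s in seeds:
        def f(q):
            a,b=fk(q,P); return np.concatenate([(a-p)/100,(b@C-R).ravel()])
        r=least_squares(f,np.clip(s,LO+.02,HI-.02),bounds=(LO,HI))
        if best is None or r.cost<best.cost: best=r
    q=best.x; return q,best.cost,np.minimum(q-LO,HI-q).min()
def Rt(x,y): return np.stack([x,y,np.cross(x,y)],1)
E
cat > plan.py <<'E'
from kin import *
P=fit()[0].x
d2=np.pi/180; seeds=[D["q"] for D in data()][-1:]+[[0,.5,1.5,1.5,1,0],[0,.5,1.8,.7,1,-1.5],[0,.5,1.8,.7,1,1.5]]
yaw=-15.85*d2; cx=np.array([np.cos(yaw),np.sin(yaw),0]); cr=np.array([653,-116,62.])
for th in (0,15,30,45):
  for ph in (50,70,90,110,130):
    a=ph*d2;t=th*d2; x=np.array([np.cos(a)*np.cos(t),np.sin(a)*np.cos(t),-np.sin(t)]); j=np.array([-np.sin(a),np.cos(a),0])
    for s in (1,-1):
      R=Rt(x,s*j); ax=np.array([476.8,373.5,69]); p=ax+5*x
      q,c,m=ik(p,R,P,seeds)
      out=[]
      if c<1e-6:
        for b in (cx,-cx):
          G=R.T@np.array([0,0,1.]) # bottle up in tool
          # target R2: R2@G=b, tool y horizontal
          xx=np.array([0,0,-np.cos(t)])-b*np.sin(t); yy=s*np.cross([0,0,1.],b); R2=Rt(xx,yy); assert np.allclose(R2@G,b)
          q2,c2,m2=ik(cr+5*xx,R2,P,seeds+[q]); out.append((round(m2,2) if c2<1e-6 else None,np.round(q2,2).tolist()))
        print(th,ph,s,round(m,2),np.round(q,2),*out)
E
python3 plan.py
```

```text
0 50 1 0.44 [0.23 1.17 2.26 2.48 1.81 1.39] (np.float64(0.78), [-0.29, 0.77, 1.32, 0.0, 1.06, -1.59]) (np.float64(0.78), [-0.29, 0.77, 1.32, 0.0, 1.06, 1.56])
0 50 -1 0.44 [ 0.23  1.17  2.26  2.48  1.81 -1.75] (np.float64(0.78), [-0.29, 0.77, 1.32, 0.0, 1.06, 1.56]) (np.float64(0.78), [-0.29, 0.77, 1.32, 0.0, 1.06, -1.59])
0 70 1 0.6 [0.05 1.12 2.1  1.97 1.6  1.5 ] (np.float64(0.78), [-0.29, 0.77, 1.32, 0.0, 1.06, -1.59]) (np.float64(0.78), [-0.29, 0.77, 1.32, 0.0, 1.06, 1.56])
0 70 -1 0.6 [ 0.05  1.12  2.1   1.97  1.6  -1.64] (np.float64(0.78), [-0.29, 0.77, 1.32, 0.0, 1.06, 1.56]) (np.float64(0.78), [-0.29, 0.77, 1.32, 0.0, 1.06, -1.59])
0 90 1 0.85 [-0.    1.1   1.85  1.57  1.57  1.76] (np.float64(0.78), [-0.29, 0.77, 1.32, 0.0, 1.06, -1.59]) (np.float64(0.78), [-0.29, 0.77, 1.32, 0.0, 1.06, 1.56])
0 90 -1 0.85 [-0.    1.1   1.85  1.57  1.57 -1.38] (np.float64(0.78), [-0.29, 0.77, 1.32, 0.0, 1.06, 1.56]) (np.float64(0.78), [-0.29, 0.77, 1.32, 0.0, 1.06, -1.59])
0 110 1 0.88 [0.03 1.14 1.56 1.28 1.71 1.99] (np.float64(0.78), [-0.29, 0.77, 1.32, 0.0, 1.06, -1.59]) (np.float64(0.78),
[... 4655 characters left out ...]
0.0), [-0.3, 0.65, 1.99, 3.09, 0.28, 1.61])
45 110 1 0.7 [0.18 0.76 1.64 0.89 1.12 2.41] (np.float64(0.24), [-0.29, 1.34, 0.28, -0.01, 2.3, -1.59]) (np.float64(0.0), [-0.3, 0.65, 1.99, 3.09, 0.28, -1.53])
45 110 -1 0.84 [ 0.18  0.76  1.64  0.89  1.12 -0.73] (np.float64(0.24), [-0.29, 1.34, 0.28, -0.01, 2.3, 1.56]) (np.float64(0.0), [-0.3, 0.65, 1.99, 3.09, 0.28, 1.61])
45 130 1 0.77 [0.22 0.85 1.41 0.69 1.37 2.34] (np.float64(0.24), [-0.29, 1.34, 0.28, -0.01, 2.3, -1.59]) (np.float64(0.0), [-0.3, 0.65, 1.99, 3.09, 0.28, -1.53])
45 130 -1 1.09 [ 0.22  0.85  1.41  0.69  1.37 -0.8 ] (np.float64(0.24), [-0.29, 1.34, 0.28, -0.01, 2.3, 1.56]) (np.float64(0.0), [-0.3, 0.65, 1.99, 3.09, 0.28, 1.61])
```

```bash
cat >> kin.py <<'E'
def go(p,R,n=1):
    "print the delta from the present pose to the target"
    o=env.get_obs(); d=np.array(p)-o["tcp_pos"]; r=Ro.from_matrix(R@np.array(o["tcp_rot"]).T).as_rotvec(degrees=True)
    print("d",np.round(d,1),"r",np.round(r,2),"| /n",n,np.round(d/n,2),np.round(r/n,3))
t=np.radians(15)
xp=np.array([0,np.cos(t),-np.sin(t)]); Rpick=Rt(xp,np.array([1.,0,0])); ppick=np.array([476.8,373.5,69])+5*xp
yaw=np.radians(-15.85); cx=np.array([np.cos(yaw),np.sin(yaw),0])
xl=np.array([0,0,-np.cos(t)])+cx*np.sin(t); Rlay=Rt(xl,-np.cross([0,0,1.],-cx)); play=np.array([653,-116,62.])+5*xl
E
python3 - <<'E'
from kin import *
go(ppick-120*xp,Rpick,10); go(ppick,Rpick)
P=fit()[0].x
# path check pick->lift->lay: interpolate
from scipy.spatial.transform import Slerp
S=Slerp([0,1],Ro.from_matrix([Rpick,Rlay])); q=data()[-1]["q"]
print(np.degrees((Ro.from_matrix(Rlay@Rpick.T)).as_rotvec()))
a,b=ppick+[0,-30,170],play+[0,0,110]
for p,R in [(ppick-120*xp,Rpick),(ppick,Rpick)]+[(a+(b-a)*s,S(s).as_matrix()) for s in np.linspace(0,1,6)]+[(play,Rlay)]:
    q,c,m=ik(p,R,P,[q]);print(np.round(p),np.round(q,2),round(c,7),round(m,2))
E
```

```text
d [  -1.6  153.5 -234.2] r [18.16 -9.5  14.34] | /n 10 [ -0.16  15.35 -23.42] [ 1.816 -0.95   1.434]
d [  -1.6  269.4 -265.3] r [18.16 -9.5  14.34] | /n 1 [  -1.64  269.45 -265.26] [18.161 -9.505 14.343]
[-76.05750887 -57.46969109  57.46969109]
[477. 262.  99.] [-0.22  0.87  1.93  1.27  1.4  -1.23] 0.0 0.77
[477. 378.  68.] [ 0.02  0.94  1.9   1.51  1.32 -1.25] 0.0 0.8
[477. 348. 238.] [-0.04  0.58  1.9   1.38  1.39 -0.9 ] 0.0 0.8
[512. 255. 224.] [-0.14  0.56  1.68  0.99  1.43 -0.9 ] 0.0 1.02
[548. 162. 209.] [-0.19  0.56  1.49  0.68  1.45 -1.  ] 0.0 1.17
[583.  70. 195.] [-0.22  0.56  1.39  0.41  1.39 -1.17] 0.0 1.11
[619. -23. 181.] [-0.25  0.54  1.39  0.18  1.2  -1.38] 0.0 0.92
[ 654. -116.  167.] [-0.29  0.53  1.47  0.01  0.88 -1.59] 0.0 0.6
[ 654. -116.   57.] [-0.29  0.67  1.57  0.01  0.64 -1.59] 0.0 0.36
```

Request:
drive_tool(
  deltas=[
    [[0,15.3,-23.4,1.8,-0.95,1.43,100],[0,15.3,-23.4,1.8,-0.95,1.43,100],[0,15.3,-23.4,1.8,-0.95,1.43,100],[0,15.3,-23.4,1.8,-0.95,1.43,100],[0,15.3,-23.4,1.8,-0.95,1.43,100],[0,15.3,-23.4,1.8,-0.95,1.43,100],[0,15.3,-23.4,1.8,-0.95,1.43,100],[0,15.3,-23.4,1.8,-0.95,1.43,100],[0,15.3,-23.4,1.8,-0.95,1.43,100],[0,15.3,-23.4,1.8,-0.95,1.43,100],[0,0,0,0,0,0,100]],
  ],
)

```text
clock: 3.85
tcp_pos: [476.0, 264.5, 92.8]
tcp_rot: [[-0.006, 1.0, -0.008], [0.964, 0.004, -0.266], [-0.266, -0.009, -0.964]]
force: [-0.2, -0.3, -0.1]
gripper_width: 0.997
```

```bash
python3 - <<'E'
from kin import *
log(); go(ppick,Rpick,6)
d=shot("wrist"); w=cloud(d); hsv=cv2.cvtColor(d["color"],cv2.COLOR_BGR2HSV); H,S,V=[hsv[...,i].astype(int) for i in range(3)]
cv2.imwrite("pics/w1.png",d["color"]); cv2.imwrite("pics/s1.png",shot("side")["color"])
b=w[(H>150)&(S>100)&np.isfinite(w[...,2])]; b=b[(b[:,2]>25)&(b[:,2]<95)&(np.hypot(b[:,0]-477,b[:,1]-373)<45)]
r=least_squares(lambda c:np.hypot(b[:,0]-c[0],b[:,1]-c[1])-22,[477,373],loss='soft_l1');print(len(b),r.x,r.cost/max(len(b),1))
E
```

```text
3.85 q [-0.217  0.877  1.923  1.272  1.391 -1.223] p [476.  264.5  92.8] F [-0.2 -0.3 -0.1] g 0.997
[[-0.006, 1.0, -0.008], [0.964, 0.004, -0.266], [-0.266, -0.009, -0.964]]
d [  0.8 113.9 -25.1] r [ 0.42 -0.54 -0.21] | /n 6 [ 0.14 18.98 -4.18] [ 0.07  -0.09  -0.034]
5383 [476.6167691  374.02607599] 0.10106933407522638
```

View pics/s1.png

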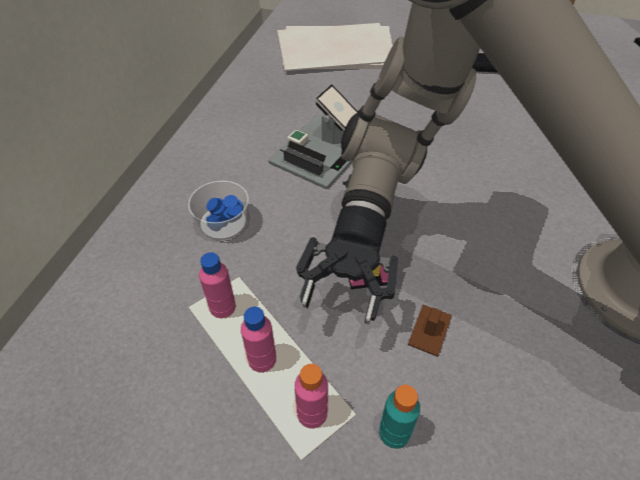

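Side view 2: the open fingers, at (305,290) and (375,305), point at the sample at (311,397). They are clear of the paddle and the turquoise decoy. The wrist camera's fit of the bottle axis is (476.6, 374.0), which agrees with the earlier measurement, so I'm approaching.

Request:
drive_tool(
  deltas=[
    [[0.1,19,-4.2,0.07,-0.09,-0.03,100],[0.1,19,-4.2,0.07,-0.09,-0.03,100],[0.1,19,-4.2,0.07,-0.09,-0.03,100],[0.1,19,-4.2,0.07,-0.09,-0.03,100],[0.1,19,-4.2,0.07,-0.09,-0.03,100],[0.1,19,-4.2,0.07,-0.09,-0.03,100],[0,0,0,0,0,0,100],[0,0,0,0,0,0,100]],
  ],
)

```text
clock: 4.62
tcp_pos: [479.0, 376.7, 75.2]
tcp_rot: [[0.005, 1.0, 0.011], [0.966, -0.002, -0.26], [-0.26, 0.012, -0.966]]
force: [0.7, 0.3, -0.5]
gripper_width: 1.001
```

```bash
python3 -c "
from kin import *
log();go(ppick,Rpick)"
```

```text
4.62 q [ 0.017  0.922  1.899  1.507  1.314 -1.252] p [479.  376.7  75.2] F [ 0.7  0.3 -0.5] g 1.001
[[0.005, 1.0, 0.011], [0.966, -0.002, -0.26], [-0.26, 0.012, -0.966]]
d [-2.2  1.7 -7.5] r [0.07 0.7  0.11] | /n 1 [-2.17  1.65 -7.53] [0.071 0.703 0.111]
```

Request:
drive_tool(
  deltas=[
    [[0,0,0,0,0,0,40],[0,0,0,0,0,0,40],[0,0,0,0,0,0,40],[0,0,0,0,0,0,40],[0,0,0,0,0,0,40],[0,0,0,0,0,0,40],[0,0,0,0,0,0,40],[0,0,0,0,0,0,40]],
  ],
  squeeze=50,
)

```text
clock: 5.28
tcp_pos: [479.2, 376.5, 73.8]
tcp_rot: [[0.006, 1.0, 0.009], [0.966, -0.003, -0.259], [-0.259, 0.01, -0.966]]
force: [0.1, -2.7, 5.9]
gripper_width: 0.497
```

Request:
drive_tool(
  deltas=[
    [[0,0,8,0,0,0,30],[0,0,14,0,0,0,30],[0,0,20,0,0,0,30],[0,0,20,0,0,0,30],[0,0,20,0,0,0,30],[0,0,20,0,0,0,30],[0,0,20,0,0,0,30],[0,0,20,0,0,0,30],[0,0,14,0,0,0,30],[0,0,8,0,0,0,30],[0,0,0,0,0,0,30],[0,0,0,0,0,0,30]],
  ],
)

```text
clock: 6.28
tcp_pos: [478.4, 376.6, 236.7]
tcp_rot: [[0.005, 1.0, 0.008], [0.965, -0.003, -0.261], [-0.261, 0.009, -0.965]]
force: [-0.1, 0.4, -1.8]
gripper_width: 0.498
```

```bash
python3 - <<'E'
from kin import *
o=log(); go(play+[0,0,110],Rlay,16)
for n in("side","wrist"):
    d=shot(n); w=cloud(d); hsv=cv2.cvtColor(d["color"],cv2.COLOR_BGR2HSV); H,S,V=[hsv[...,i].astype(int) for i in range(3)]
    cv2.imwrite(f"pics/{n}2.png",d["color"])
    for nm,m in(("body",(H>150)&(S>100)),("cap",(H<15)&(S>180))):
        b=w[m&np.isfinite(w[...,2])]; b=b[(b[:,2]>155)&(np.hypot(b[:,0]-479,b[:,1]-373)<60)]
        if len(b)<20: print(n,nm,len(b)); continue
        print(n,nm,len(b),b.mean(0),np.percentile(b,[1,99],axis=0))
    b=w[(H>150)&(S>100)&np.isfinite(w[...,2])];b=b[(b[:,2]>165)&(b[:,2]<250)&(np.hypot(b[:,0]-479,b[:,1]-373)<60)]
    def f(c):
        a=np.array([c[2],c[3],1.]);a/=np.linalg.norm(a); v=b-[c[0],c[1],210]; return np.linalg.norm(np.cross(v,a),axis=1)-22
    r=least_squares(f,[479,373,0,0],loss='soft_l1');print(n,"axis at z210 and slopes",np.round(r.x,3),len(b))
E
```

```text
6.28 q [ 0.017  0.59   1.889  1.423  1.35  -0.899] p [478.4 376.6 236.7] F [-0.1  0.4 -1.8] g 0.498
[[0.005, 1.0, 0.008], [0.965, -0.003, -0.261], [-0.261, 0.009, -0.965]]
d [ 175.9 -493.   -69.5] r [-76.24 -56.9   57.24] | /n 16 [ 10.99 -30.81  -4.34] [-4.765 -3.556  3.577]
side body 2158 [472.95162463 389.18411401 235.2521181 ] [[456.17696971 365.30266639 171.79066008]
 [497.22876657 397.05617325 273.87514587]]
side cap 692 [478.62999673 379.14977251 293.64021092] [[466.9538431  363.81785764 279.41129321]
 [491.6347168  389.49496794 297.96003668]]
side axis at z210 and slopes [4.78439e+02 3.74262e+02 2.70000e-02 9.00000e-03] 1220
wrist body 18604 [477.93024705 359.52177648 246.67180394] [[457.49302251 353.33064968 197.68671367]
 [498.70378267 375.95404895 275.57568624]]
wrist cap 4673 [479.43571394 365.07876363 288.62719349] [[466.81331648 361.43333801 278.6595418 ]
 [493.08617944 379.83980121 297.42154945]]
wrist axis at z210 and slopes [4.77419e+02 3.75786e+02 3.10000e-02 7.00000e-03] 8969
```

View pics/side2.png

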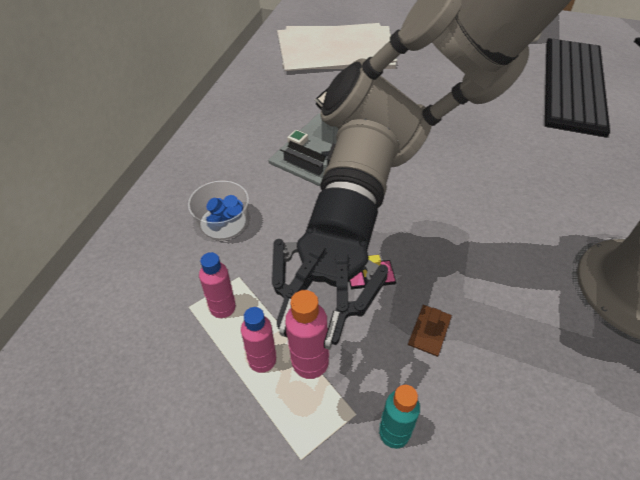

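Side view 3: the bottle is held upright at (307,337), off the board, and the other bottles haven't moved. Next I'm carrying it over the cradle while turning it onto its side.

```bash
cat >> kin.py <<'E'
def lay(z):
    D=[d for d in data() if abs(d["tcp_pos"][2]-236.7)<.2 and abs(d["tcp_pos"][1]-376.6)<.2][0]
    R=np.array(D["tcp_rot"]); m=R.T@(np.array([478.6,375.3,233.7])-np.array(D["tcp_pos"]))
    R2=Rlay@Rpick.T@R; return np.array([653,-116,62.+z])-R2@m,R2
E
python3 -c "
from kin import *
p,R=lay(100);print(p);go(p,R,18)"
```

```text
[ 650.08708854 -115.39000031  160.67624563]
d [ 171.8 -492.   -75.3] r [-76.03 -57.56  57.55] | /n 18 [  9.54 -27.33  -4.18] [-4.224 -3.198  3.197]
```

Request:
drive_tool(
  deltas=[
    [[9.5,-27.3,-4.2,-4.22,-3.2,3.2,30],[9.5,-27.3,-4.2,-4.22,-3.2,3.2,30],[9.5,-27.3,-4.2,-4.22,-3.2,3.2,30],[9.5,-27.3,-4.2,-4.22,-3.2,3.2,30],[9.5,-27.3,-4.2,-4.22,-3.2,3.2,30],[9.5,-27.3,-4.2,-4.22,-3.2,3.2,30],[9.5,-27.3,-4.2,-4.22,-3.2,3.2,30],[9.5,-27.3,-4.2,-4.22,-3.2,3.2,30],[9.5,-27.3,-4.2,-4.22,-3.2,3.2,30],[9.5,-27.3,-4.2,-4.22,-3.2,3.2,30],[9.5,-27.3,-4.2,-4.22,-3.2,3.2,30],[9.5,-27.3,-4.2,-4.22,-3.2,3.2,30],[9.5,-27.3,-4.2,-4.22,-3.2,3.2,30],[9.5,-27.3,-4.2,-4.22,-3.2,3.2,30],[9.5,-27.3,-4.2,-4.22,-3.2,3.2,30],[9.5,-27.3,-4.2,-4.22,-3.2,3.2,30],[9.5,-27.3,-4.2,-4.22,-3.2,3.2,30],[9.5,-27.3,-4.2,-4.22,-3.2,3.2,30],[0,0,0,0,0,0,30],[0,0,0,0,0,0,30]],
  ],
)

```text
clock: 8.05
tcp_pos: [648.2, -114.7, 159.2]
tcp_rot: [[0.246, 0.263, 0.933], [-0.063, 0.965, -0.255], [-0.967, 0.004, 0.254]]
force: [0.0, 1.0, -2.0]
gripper_width: 0.501
```

```bash
cat > bot.py <<'E'
from kin import *
def bottle(n,zmin=30):
    d=shot(n); w=cloud(d); hsv=cv2.cvtColor(d["color"],cv2.COLOR_BGR2HSV); H,S,V=[hsv[...,i].astype(int) for i in range(3)]
    near=np.isfinite(w[...,2])&(np.hypot(w[...,0]-653,w[...,1]+116)<95)&(w[...,2]>zmin)
    b=w[(H>150)&(S>100)&near]; c=w[(H<15)&(S>180)&near]
    if len(b)<30: print(n,"few",len(b));return d
    m=b.mean(0); u=(b-m)@-cx; bb=b[(u<np.percentile(u,98)-35)]
    def f(k):
        a=-cx+k[2]*np.array([cx[1],-cx[0],0])+k[3]*np.array([0,0,1]);a/=np.linalg.norm(a)
        o=np.array([653,-116,0])+np.array([-cx[1],cx[0],0])*k[0]+np.array([0,0,k[1]]); return np.linalg.norm(np.cross(bb-o,a),axis=1)-22
    r=least_squares(f,[0,m[2]-8,0,0],loss='soft_l1')
    al=lambda q:np.percentile((q-[653,-116,0])@-cx,[1,99])
    print(n,len(bb),"lateral(left+),z at cradle mid, slopes lat,up",np.round(r.x,3),"body along -cx",al(b),"cap",al(c) if len(c)>5 else len(c))
    return d
E
python3 - <<'E'
from bot import *
log(); p,R=lay(100);go(p,R);p,R=lay(10);go(p,R)
for n in("top","side"): d=bottle(n,90); cv2.imwrite(f"pics/{n}3.png",d["color"])
E
```

```text
8.05 q [-0.297  0.529  1.495  0.016  0.861 -1.61 ] p [ 648.2 -114.7  159.2] F [ 0.  1. -2.] g 0.501
[[0.246, 0.263, 0.933], [-0.063, 0.965, -0.255], [-0.967, 0.004, 0.254]]
d [ 1.9 -0.6  1.5] r [-0.2  -0.37 -0.08] | /n 1 [ 1.86 -0.64  1.48] [-0.196 -0.368 -0.078]
d [  1.9  -0.6 -88.5] r [-0.2  -0.37 -0.08] | /n 1 [  1.86  -0.64 -88.52] [-0.196 -0.368 -0.078]
top few 15
side 429 lateral(left+),z at cradle mid, slopes lat,up [ 2.46000e-01  1.60828e+02 -4.50000e-02  2.10000e-02] body along -cx [-63.20362314  43.02717611] cap [47.21937008 64.89462072]
```

View pics/side3.png

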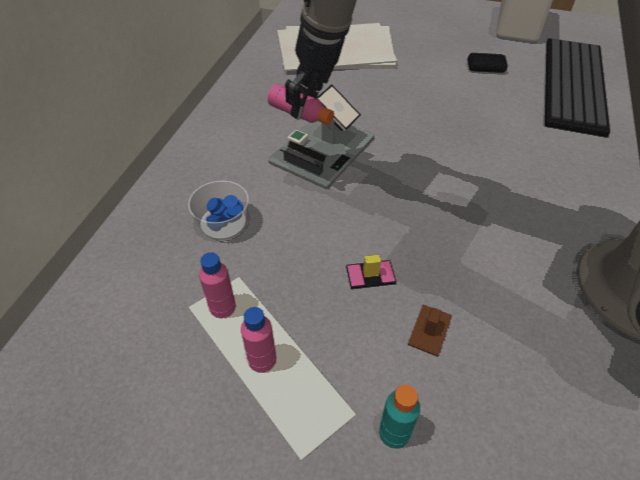

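Side view 4: the bottle is level over the cradle, with its cap at (325,115) toward the robot. The fit says it is centred sideways to 0.3 mm and yawed about 2°. I'm correcting the yaw and lowering.

Request:
drive_tool(
  deltas=[
    [[1,-0.3,-12,-0.2,-0.4,0.9,30],[0.5,0,-14,-0.2,-0.4,0.9,30],[0,0,-14,0,0,0,30],[0,0,-14,0,0,0,30],[0,0,-14,0,0,0,30],[0,0,-10,0,0,0,30],[0,0,-6,0,0,0,30],[0,0,-3,0,0,0,30],[0,0,0,0,0,0,30],[0,0,0,0,0,0,30],[0,0,0,0,0,0,30]],
  ],
)

```text
clock: 9.07
tcp_pos: [651.7, -115.1, 75.4]
tcp_rot: [[0.268, 0.231, 0.935], [-0.064, 0.973, -0.222], [-0.961, -0.0, 0.276]]
force: [0.0, 0.2, -2.0]
gripper_width: 0.499
```

```bash
python3 - <<'E'
from bot import *
log(); p,R=lay(0);go(p,R)
for n in("top","side"): d=bottle(n,40)
E
```

```text
9.07 q [-0.299  0.63   1.587  0.03   0.646 -1.658] p [ 651.7 -115.1   75.4] F [ 0.   0.2 -2. ] g 0.499
[[0.268, 0.231, 0.935], [-0.064, 0.973, -0.222], [-0.961, -0.0, 0.276]]
d [ -1.6  -0.3 -14.8] r [ 0.38  0.81 -1.98] | /n 1 [ -1.64  -0.26 -14.77] [ 0.379  0.808 -1.98 ]
top few 0
side 373 lateral(left+),z at cradle mid, slopes lat,up [-3.9300e-01  7.5874e+01  4.0000e-03 -1.4000e-02] body along -cx [-65.35529888  39.53426792] cap [44.44861008 61.61240466]
```

Request:
drive_tool(
  deltas=[
    [[-1,0.3,-5,0.2,0.4,0,30],[0,0,-4,0,0,0,30],[0,0,-2,0,0,0,30],[0,0,-1,0,0,0,30],[0,0,0,0,0,0,30],[0,0,0,0,0,0,30]],
  ],
)

```text
clock: 9.67
tcp_pos: [650.2, -114.7, 62.4]
tcp_rot: [[0.26, 0.231, 0.938], [-0.06, 0.973, -0.223], [-0.964, 0.002, 0.267]]
force: [0.2, 0.1, -2.0]
gripper_width: 0.498
```

Request:
drive_tool(
  deltas=[
    [[0,0,-1,0,0,0,30],[0,0,0,0,0,0,30],[0,0,0,0,0,0,30]],
  ],
)

```text
clock: 9.92
tcp_pos: [650.5, -115.0, 61.9]
tcp_rot: [[0.261, 0.231, 0.937], [-0.061, 0.973, -0.223], [-0.963, 0.001, 0.268]]
force: [-1.9, -1.5, 1.3]
gripper_width: 0.498
```

Request:
drive_tool(
  deltas=[
    [[0,0,-1,0,0,0,30],[0,0,0,0,0,0,30],[0,0,0,0,0,0,30]],
  ],
)

```text
clock: 10.17
tcp_pos: [650.6, -115.3, 61.5]
tcp_rot: [[0.262, 0.231, 0.937], [-0.061, 0.973, -0.223], [-0.963, 0.001, 0.269]]
force: [-2.9, -1.4, 5.3]
gripper_width: 0.497
```

Request:
drive_tool(
  deltas=[
    [[0,0,0,0,0,0,54],[0,0,0,0,0,0,58],[0,0,0,0,0,0,64],[0,0,0,0,0,0,75],[0,0,0,0,0,0,90],[0,0,0,0,0,0,100],[0,0,0,0,0,0,100],[0,0,0,0,0,0,100]],
  ],
)

```text
clock: 10.83
tcp_pos: [650.2, -114.7, 60.4]
tcp_rot: [[0.26, 0.231, 0.938], [-0.06, 0.973, -0.223], [-0.964, 0.001, 0.267]]
force: [0.3, 1.1, 0.1]
gripper_width: 1.001
```

```bash
python3 - <<'E'
from bot import *
o=log(); 
for n in("top","side"): d=bottle(n,40)
x=o["tcp_rot"][:,0]; print("back off 130:",-130*x)
E
```

```text
10.83 q [-0.299  0.652  1.594  0.033  0.627 -1.661] p [ 650.2 -114.7   60.4] F [0.3 1.1 0.1] g 1.001
[[0.26, 0.231, 0.938], [-0.06, 0.973, -0.223], [-0.964, 0.001, 0.267]]
top few 0
side 285 lateral(left+),z at cradle mid, slopes lat,up [-1.139e+00  6.189e+01  3.000e-03  8.000e-03] body along -cx [-64.58462626  40.43255009] cap [45.05212441 62.62555817]
back off 130: [-33.82126898   7.82971508 125.27895804]
```

Request:
drive_tool(
  deltas=[
    [[-1.3,0.3,4.8,0,0,0,100],[-2.6,0.6,9.6,0,0,0,100],[-3.9,0.9,14.5,0,0,0,100],[-5.2,1.2,19.3,0,0,0,100],[-6.5,1.5,24,0,0,0,100],[-6.5,1.5,24,0,0,0,100],[-6.5,1.5,24,0,0,0,100],[-3,0.7,12,0,0,0,100]],
  ],
)

```text
clock: 11.6
tcp_pos: [615.0, -106.6, 197.2]
tcp_rot: [[0.265, 0.231, 0.936], [-0.062, 0.973, -0.222], [-0.962, 0.001, 0.272]]
force: [1.1, -0.1, 0.9]
gripper_width: 1.002
```

```bash
cat >> kin.py <<'E'
pa=np.radians(24.6); dn=np.array([0,0,-1.]); Rpad=Rt(dn,np.array([-np.sin(pa),np.cos(pa),0])); ppad=np.array([453.9,110.5,26.])
nf=np.array([np.cos(yaw)*-np.sin(np.radians(33.17)),np.sin(yaw)*-np.sin(np.radians(33.17)),np.cos(np.radians(33.17))])
Rface=Rt(-nf,np.array([-np.sin(yaw),np.cos(yaw),0])); cf=np.array([610.6,-229.3,91.8])
E
python3 - <<'E'
from bot import *
o=log(); P=fit()[0].x; q=o["q"]
for n in("top","side"): d=bottle(n,40); cv2.imwrite(f"pics/{n}4.png",d["color"])
go(ppad+[0,0,130],Rpad,10)
for p,R in[(ppad+[0,0,130],Rpad),(ppad,Rpad),(ppad+[0,0,130],Rpad),(cf+26*nf+80*nf,Rface),(cf+26*nf,Rface)]:
    q,c,m=ik(p,R,P,[q]);print(np.round(p),np.round(q,2),round(c,7),round(m,2))
E
```

```text
11.6 q [-0.304  0.424  1.563  0.027  0.88  -1.656] p [ 615.  -106.6  197.2] F [ 1.1 -0.1  0.9] g 1.002
[[0.265, 0.231, 0.936], [-0.062, 0.973, -0.222], [-0.962, 0.001, 0.272]]
top few 0
side 645 lateral(left+),z at cradle mid, slopes lat,up [-1.0560e+00  6.1488e+01 -2.0000e-03  4.0000e-03] body along -cx [-64.56250764  39.84057889] cap [45.42445848 63.16414229]
d [-161.7  217.3  -40.8] r [-1.64 16.07 37.7 ] | /n 10 [-16.17  21.73  -4.08] [-0.164  1.607  3.77 ]
[454. 110. 156.] [ 0.07  0.33  1.8   0.    1.   -1.93] 0.0 0.72
[454. 110.  26.] [ 0.07  0.55  1.93 -0.    0.67 -1.93] 0.0 0.39
[454. 110. 156.] [ 0.07  0.33  1.8  -0.    1.   -1.93] 0.0 0.72
[ 555. -213.  181.] [-0.58  0.31  1.93  0.46  0.38 -2.25] 0.0 0.1
[ 597. -225.  114.] [-0.56  0.48  1.88  0.6   0.28 -2.39] 0.0001732 0.0
```

View pics/side4.png

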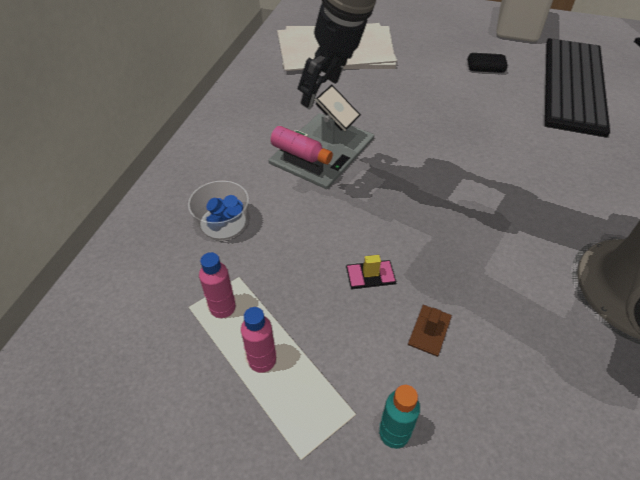

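Side view 5: the sample lies level in the cradle at (300,145), cap toward the robot, and the fingers are clear. Holding the paddle perpendicular at the face would break the limit on joint 5. So I'll grasp the handle with the tool tilted about the jaw axis.

```bash
cat >> kin.py <<'E'
def tilt(R,deg): return R@Rm('y',np.radians(deg))   # turn about the tool's own jaw axis
E
python3 - <<'E'
from kin import *
o=env.get_obs(); P=fit()[0].x
for de in(20,25,-20,-25):
    q=o["q"]; print(de,tilt(Rpad,de)[:,0],tilt(Rface,de)[:,0])
    for p,R in[(ppad+[0,0,134],Rpad),(ppad+[0,0,2],Rpad),(ppad+[0,0,134],Rpad),(cf+108*nf,Rface),(cf+28*nf,Rface)]:
        q,c,m=ik(p,tilt(R,de),P,[q]);print(np.round(p),np.round(q,2),round(c,7),round(m,2))
for de in(25,-25): go(ppad+[0,0,134],tilt(Rpad,de),10)
E
```

```text
20 [-0.31097706 -0.14237642 -0.93969262] [ 0.21917856 -0.06222792 -0.97369833]
[454. 110. 160.] [ 0.14  0.52  1.54 -0.1   1.42 -1.83] 0.0 0.9
[454. 110.  28.] [ 0.14  0.7   1.65 -0.11  1.13 -1.8 ] 0.0 0.85
[454. 110. 160.] [ 0.14  0.52  1.54 -0.1   1.42 -1.83] 0.0 0.9
[ 554. -213.  182.] [-0.53  0.41  1.63  0.07  0.89 -1.86] 0.0 0.61
[ 596. -225.  115.] [-0.51  0.56  1.58  0.07  0.78 -1.85] 0.0 0.5
25 [-0.38425978 -0.17592786 -0.90630779] [ 0.13670762 -0.03881324 -0.98985078]
[454. 110. 160.] [ 0.15  0.57  1.48 -0.12  1.52 -1.82] 0.0 0.88
[454. 110.  28.] [ 0.15  0.74  1.58 -0.12  1.24 -1.78] 0.0 0.88
[454. 110. 160.] [ 0.15  0.57  1.48 -0.12  1.52 -1.82] 0.0 0.88
[ 554. -213.  182.] [-0.51  0.45  1.55  0.04  1.01 -1.83] 0.0 0.73
[ 596. -225.  115.] [-0.5   0.59  1.5   0.04  0.91 -1.81] 0.0 0.63
-20 [ 0.31097706  0.14237642 -0.93969262] [ 0.76998575 -0.21860993 -0.59944278]
[454. 110. 160.] [-0.02  0.19  2.07  0.27  0.59 -2.23] 0.0 0.31
[454. 110.  28.] [-0.04  0.48  2.18  0.69  0.28 -2.7 ] 0.0022088 0.0
[454. 110. 160.] [-0.02  0.19  2.07  0.27  0.59 -2.23] 0.0 0.31
[ 554. -213.  182.] [-0.63  0.29  2.06  1.31  0.28 -3.11] 0.0326561 0.0
[ 596. -225.  115.] [-0.61  0.48  1.95  1.31  0.28 -3.11] 0.0661416 0.0
-25 [ 0.38425978  0.17592786 -0.90630779] [ 0.81731425 -0.23204716 -0.52740073]
[454. 110. 160.] [-0.06  0.16  2.14  0.44  0.49 -2.41] 0.0 0.21
[454. 110.  28.] [-0.09  0.48  2.22  1.07  0.28 -3.11] 0.0070772 0.0
[454. 110. 160.] [-0.06  0.16  2.14  0.44  0.49 -2.41] 0.0 0.21
[ 554. -213.  182.] [-0.63  0.29  2.06  1.32  0.28 -3.11] 0.0693869 0.0
[ 596. -225.  115.] [-0.61  0.47  1.95  1.32  0.28 -3.11] 0.1146859 0.0
d [-161.7  217.3  -36.8] r [-4.14 41.39 36.32] | /n 10 [-16.17  21.73  -3.68] [-0.414  4.139  3.632]
d [-161.7  217.3  -36.8] r [ 0.86 -9.26 37.86] | /n 10 [-16.17  21.73  -3.68] [ 0.086 -0.926  3.786]
```

Request:
drive_tool(
  deltas=[
    [[-16.2,21.7,-3.7,-0.31,3.63,3.66,100],[-16.2,21.7,-3.7,-0.31,3.63,3.66,100],[-16.2,21.7,-3.7,-0.31,3.63,3.66,100],[-16.2,21.7,-3.7,-0.31,3.63,3.66,100],[-16.2,21.7,-3.7,-0.31,3.63,3.66,100],[-16.2,21.7,-3.7,-0.31,3.63,3.66,100],[-16.2,21.7,-3.7,-0.31,3.63,3.66,100],[-16.2,21.7,-3.7,-0.31,3.63,3.66,100],[-16.2,21.7,-3.7,-0.31,3.63,3.66,100],[-16.2,21.7,-3.7,-0.31,3.63,3.66,60],[0,0,0,0,0,0,60],[0,0,0,0,0,0,60]],
  ],
)

```text
clock: 12.7
tcp_pos: [452.0, 111.4, 154.5]
tcp_rot: [[-0.321, -0.414, 0.852], [-0.137, 0.91, 0.391], [-0.937, 0.009, -0.349]]
force: [0.8, -1.0, 0.3]
gripper_width: 0.611
```

```bash
cat > pad.py <<'E'
from kin import *
def paddle(n,c=(454,110),zt=0):
    d=shot(n); w=cloud(d); hsv=cv2.cvtColor(d["color"],cv2.COLOR_BGR2HSV); H,S,V=[hsv[...,i].astype(int) for i in range(3)]
    near=np.isfinite(w[...,2])&(np.hypot(w[...,0]-c[0],w[...,1]-c[1])<70)
    y=w[(H>20)&(H<35)&(S>150)&near&(w[...,2]>zt+44)]; m=w[(H>140)&(S>100)&near&(abs(w[...,2]-zt-6)<5)]
    print(n,"handle top",len(y), cv2.minAreaRect(y[:,:2].astype(np.float32)) if len(y)>20 else '', "swatch",len(m),cv2.minAreaRect(m[:,:2].astype(np.float32)) if len(m)>20 else '')
    return d
E
python3 - <<'E'
from pad import *
log()
for n in("top","side","wrist"): d=paddle(n); cv2.imwrite(f"pics/{n}5.png",d["color"])
go(ppad+[0,0,2],tilt(Rpad,20))
E
```

```text
12.7 q [ 0.137  0.526  1.545 -0.093  1.416 -1.832] p [452.  111.4 154.5] F [ 0.8 -1.   0.3] g 0.611
[[-0.321, -0.414, 0.852], [-0.137, 0.91, 0.391], [-0.937, 0.009, -0.349]]
top handle top 0  swatch 0 
side handle top 113 ((454.8313903808594, 109.77918243408203), (25.31878089904785, 16.01699447631836), 25.035593032836914) swatch 568 ((454.5815734863281, 108.54352569580078), (77.50226593017578, 49.504661560058594), 24.74146842956543)
wrist handle top 841 ((454.0408630371094, 110.94564819335938), (26.259403228759766, 52.725311279296875), 20.032922744750977) swatch 1625 ((443.6967468261719, 105.52271270751953), (54.19133758544922, 45.28144073486328), 25.390764236450195)
d [   0.9    0.7 -127.6] r [-0.3  -0.42  0.35] | /n 1 [   0.89    0.73 -127.62] [-0.304 -0.423  0.345]
```

View pics/wrist5.png

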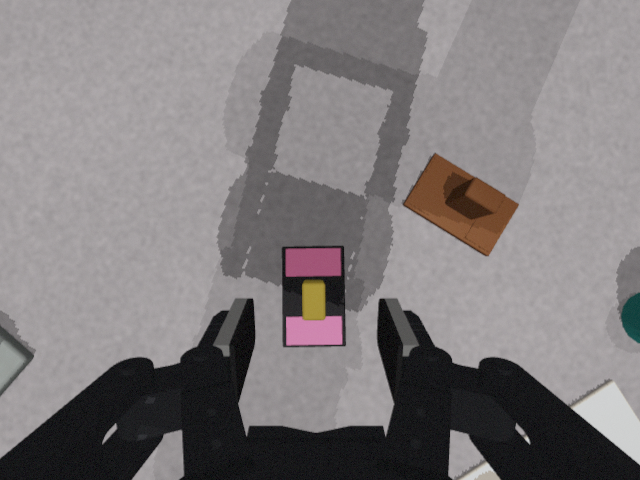

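Wrist view (picture 6): the paddle, at (283–344, 247–347) with its handle at (314,300), sits square between the jaws. Descending.

Request:
drive_tool(
  deltas=[
    [[0.7,0.3,-18,-0.1,-0.2,0.25,60],[0.8,0.2,-18,-0.2,-0.2,0.25,60],[0,0,-18,0,0,0,60],[0,0,-18,0,0,0,60],[0,0,-18,0,0,0,60],[0,0,-14,0,0,0,60],[0,0,-8,0,0,0,60],[0,0,-4,0,0,0,60],[0,0,0,0,0,0,60],[0,0,0,0,0,0,60],[0,0,0,0,0,0,60]],
  ],
)

```text
clock: 13.77
tcp_pos: [454.8, 110.9, 40.5]
tcp_rot: [[-0.31, -0.42, 0.853], [-0.143, 0.908, 0.394], [-0.94, 0.0, -0.341]]
force: [0.5, -0.4, 0.6]
gripper_width: 0.601
```

```bash
python3 - <<'E'
from pad import *
log()
go(np.array([454.3,110.3,28]),tilt(Rpad,20))
E
```

```text
13.77 q [ 0.14   0.679  1.639 -0.108  1.16  -1.805] p [454.8 110.9  40.5] F [ 0.5 -0.4  0.6] g 0.601
[[-0.31, -0.42, 0.853], [-0.143, 0.908, 0.394], [-0.94, 0.0, -0.341]]
d [ -0.5  -0.6 -12.5] r [-0.02  0.03 -0.21] | /n 1 [ -0.51  -0.59 -12.51] [-0.024  0.03  -0.212]
```

Request:
drive_tool(
  deltas=[
    [[-0.5,-0.5,-8,0,0,0,60],[0,0,-4.5,0,0,0,60],[0,0,0,0,0,0,60],[0,0,0,0,0,0,60],[0,0,0,0,0,0,40],[0,0,0,0,0,0,25],[0,0,0,0,0,0,10],[0,0,0,0,0,0,10],[0,0,0,0,0,0,10],[0,0,0,0,0,0,10],[0,0,0,0,0,0,10],[0,0,0,0,0,0,10]],
  ],
  squeeze=60,
)

```text
clock: 14.77
tcp_pos: [454.0, 110.5, 27.5]
tcp_rot: [[-0.311, -0.42, 0.853], [-0.143, 0.908, 0.395], [-0.94, 0.0, -0.342]]
force: [1.3, 1.5, 3.3]
gripper_width: 0.178
```

```bash
python3 - <<'E'
from pad import *
log()
E
```

```text
14.77 q [ 0.139  0.698  1.648 -0.109  1.133 -1.802] p [454.  110.5  27.5] F [1.3 1.5 3.3] g 0.178
[[-0.311, -0.42, 0.853], [-0.143, 0.908, 0.395], [-0.94, 0.0, -0.342]]
```

Request:
drive_tool(
  deltas=[
    [[0,0,5,0,0,0,10],[0,0,10,0,0,0,10],[0,0,20,0,0,0,10],[0,0,25,0,0,0,10],[0,0,25,0,0,0,10],[0,0,25,0,0,0,10],[0,0,25,0,0,0,10],[0,0,15,0,0,0,10],[0,0,0,0,0,0,10],[0,0,0,0,0,0,10]],
  ],
)

```text
clock: 15.6
tcp_pos: [453.7, 110.5, 177.7]
tcp_rot: [[-0.31, -0.42, 0.853], [-0.143, 0.908, 0.395], [-0.94, 0.0, -0.342]]
force: [-0.4, -0.4, -0.9]
gripper_width: 0.18
```

```bash
cat >> kin.py <<'E'
def press(d,u=0.,v=0.,cf=cf,de=0):
    "tool pose that puts the underside's centre d above the face, shifted u up-slope, v left"
    D=[x for x in data() if abs(x["tcp_pos"][2]-27.5)<.1][-1]; R=np.array(D["tcp_rot"]); y=R[:,1]*[1,1,0]; y/=np.linalg.norm(y)
    Rp=np.stack([np.cross(y,[0,0,1.]),y,[0,0,1.]],1); m=R.T@(np.array([454.3,110.3,0])-D["tcp_pos"])
    yf=np.array([-np.sin(yaw),np.cos(yaw),0]); F=np.stack([np.cross(yf,nf),yf,nf],1); R2=F@Rp.T@R
    return cf+F@[u,v,d]-R2@m,R2
E
python3 - <<'E'
from pad import *
o=log(); 
for n in("side",): d=paddle(n,zt=o["tcp_pos"][2]-27.5); cv2.imwrite(f"pics/{n}6.png",d["color"])
p,R=press(80); go(p,R,16); P=fit()[0].x; q=o["q"]
from scipy.spatial.transform import Slerp
S=Slerp([0,1],Ro.from_matrix([o["tcp_rot"],R]))
for s in np.linspace(.25,1,4): q,c,m=ik(o["tcp_pos"]+(p-o["tcp_pos"])*s,S(s).as_matrix(),P,[q]);print(np.round(q,2),c,m)
E
```

```text
15.6 q [ 0.139  0.497  1.521 -0.1    1.46  -1.837] p [453.7 110.5 177.7] F [-0.4 -0.4 -0.9] g 0.18
[[-0.31, -0.42, 0.853], [-0.143, 0.908, 0.395], [-0.94, 0.0, -0.342]]
side handle top 34 ((449.524658203125, 127.80035400390625), (54.49977111816406, 11.698213577270508), 80.0416259765625) swatch 659 ((453.9592590332031, 109.95982360839844), (77.81098937988281, 47.692562103271484), 24.458637237548828)
d [ 100.9 -323.3    4.9] r [  2.63 -33.86 -39.52] | /n 16 [  6.3  -20.2    0.31] [ 0.164 -2.116 -2.47 ]
[-0.04  0.43  1.59 -0.1   1.31 -1.83] 2.3668588554984618e-30 0.9005801916182483
[-0.21  0.4   1.63 -0.07  1.16 -1.83] 6.271954379201172e-28 0.8789635086580585
[-0.38  0.39  1.64 -0.02  1.02 -1.84] 2.0434991525172695e-25 0.7380918435169113
[-0.52  0.41  1.63  0.07  0.89 -1.86] 1.6755816454526618e-23 0.6055178498025989
```

Request:
drive_tool(
  deltas=[
    [[6.3,-20.2,0.3,0.16,-2.12,-2.47,10],[6.3,-20.2,0.3,0.16,-2.12,-2.47,10],[6.3,-20.2,0.3,0.16,-2.12,-2.47,10],[6.3,-20.2,0.3,0.16,-2.12,-2.47,10],[6.3,-20.2,0.3,0.16,-2.12,-2.47,10],[6.3,-20.2,0.3,0.16,-2.12,-2.47,10],[6.3,-20.2,0.3,0.16,-2.12,-2.47,10],[6.3,-20.2,0.3,0.16,-2.12,-2.47,10],[6.3,-20.2,0.3,0.16,-2.12,-2.47,10],[6.3,-20.2,0.3,0.16,-2.12,-2.47,10],[6.3,-20.2,0.3,0.16,-2.12,-2.47,10],[6.3,-20.2,0.3,0.16,-2.12,-2.47,10],[6.3,-20.2,0.3,0.16,-2.12,-2.47,10],[6.3,-20.2,0.3,0.16,-2.12,-2.47,10],[6.3,-20.2,0.3,0.16,-2.12,-2.47,10],[6.3,-20.2,0.3,0.16,-2.12,-2.47,10],[0,0,0,0,0,0,10],[0,0,0,0,0,0,10]],
  ],
)

```text
clock: 17.15
tcp_pos: [553.2, -213.0, 180.0]
tcp_rot: [[0.217, 0.275, 0.937], [-0.062, 0.962, -0.268], [-0.974, -0.0, 0.225]]
force: [-0.5, 0.6, -0.9]
gripper_width: 0.18
```

```bash
cat > chk.py <<'E'
from kin import *
yf=np.array([-np.sin(yaw),np.cos(yaw),0]); F=np.stack([np.cross(yf,nf),yf,nf],1)
def chk(n,d0,save=None):
    "swatches (plate top, 6 above the underside) and white face, in the face frame"
    d=shot(n); w=cloud(d); hsv=cv2.cvtColor(d["color"],cv2.COLOR_BGR2HSV); H,S,V=[hsv[...,i].astype(int) for i in range(3)]
    f=(w-cf)@F; ok=np.isfinite(w[...,2])
    near=ok&(abs(f[...,0])<60)&(abs(f[...,1])<45)
    for nm,m in(("swatch",(H>140)&(S>100)&near&(abs(f[...,2]-d0-6)<15)),("face",(V>130)&(S<70)&near&(abs(f[...,2])<12)),("handle",(H>20)&(H<35)&(S>150)&near)):
        q=f[m]
        if len(q)<20: print(n,nm,len(q));continue
        c=np.median(q,0); A=np.c_[q[:,:2]-c[:2],np.ones(len(q))]; k=np.linalg.lstsq(A[abs(q[:,2]-c[2])<6],q[abs(q[:,2]-c[2])<6,2],rcond=None)[0]
        r=cv2.minAreaRect(q[:,:2].astype(np.float32)); print(n,nm,len(q),"rect",np.round(r[0],1),np.round(r[1],1),round(r[2],1),"h",np.round(np.median(q[:,2]),1),"slope u,v",np.round(k[:2],3))
    if save: cv2.imwrite(save,d["color"])
E
python3 - <<'E'
from chk import *
o=log(); p,R=press(80);go(p,R); p,R=press(8); go(p,R)
for n in("top","side","wrist"): chk(n,80,f"pics/{n}7.png")
E
```

```text
17.15 q [-0.525  0.409  1.629  0.071  0.884 -1.857] p [ 553.2 -213.   180. ] F [-0.5  0.6 -0.9] g 0.18
[[0.217, 0.275, 0.937], [-0.062, 0.962, -0.268], [-0.974, -0.0, 0.225]]
d [0.8 0.1 1.7] r [-0.01 -0.15  0.11] | /n 1 [0.81 0.14 1.72] [-0.013 -0.145  0.115]
d [ 38.7 -10.6 -58.5] r [-0.01 -0.15  0.11] | /n 1 [ 38.71 -10.62 -58.55] [-0.013 -0.145  0.115]
top swatch 312 rect [-3.4  9. ] [79.6 37.6] 7.2 h 86.5 slope u,v [-0.002  0.004]
top face 402 rect [12.4  1.4] [54.  56.3] 88.1 h 1.1 slope u,v [0.002 0.007]
top handle 0
side swatch 395 rect [-0.8  0.5] [49.2 75.9] 89.6 h 84.4 slope u,v [-0.002 -0.002]
side face 720 rect [ 0.6 -0. ] [81.1 58.5] 0.0 h -1.3 slope u,v [0.002 0.006]
side handle 63 rect [-8.4 -0.6] [37.2 19.2] 53.1 h 119.1 slope u,v [ 0.148 -0.388]
wrist swatch 4905 rect [-1.5  2.1] [46.8 77.4] 89.7 h 86.3 slope u,v [0.001 0.002]
wrist face 0
wrist handle 3646 rect [-1.6  1.3] [17.4 25.4] 89.4 h 127.5 slope u,v [0.021 0.006]
```

View pics/side7.png

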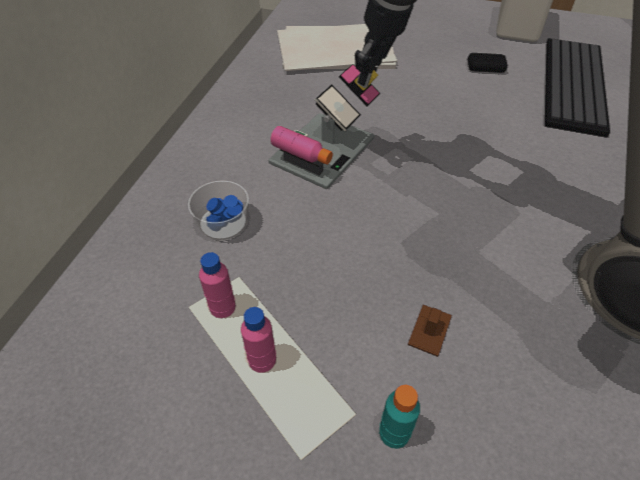

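Side view 6 (picture 7): the paddle, at (360,85), is held parallel above the white face at (338,107). Relative slopes are under 0.5° and it is centred to about 1 mm. The sample still lies in the cradle.

Request:
drive_tool(
  deltas=[
    [[6.6,-1.8,-9,0,-0.1,0.1,10],[6.6,-1.8,-10,0,0,0,10],[6.6,-1.8,-10,0,0,0,10],[6.6,-1.8,-10,0,0,0,10],[5.5,-1.5,-8.5,0,0,0,10],[4,-1.1,-6.5,0,0,0,10],[2.6,-0.8,-4,0,0,0,10],[0,0,0,0,0,0,10],[0,0,0,0,0,0,10],[0,0,0,0,0,0,10],[0,0,0,0,0,0,10]],
  ],
)

```text
clock: 18.22
tcp_pos: [593.0, -223.5, 124.7]
tcp_rot: [[0.223, 0.272, 0.936], [-0.064, 0.962, -0.264], [-0.973, -0.001, 0.232]]
force: [-0.8, -0.7, -1.3]
gripper_width: 0.179
```

```bash
python3 - <<'E'
from chk import *
o=log(); p,R=press(0);go(p,R); print("remaining in face frame",F.T@(p-o["tcp_pos"]),"F",F.T@o["force"],"T",o["torque"])
for n in("side",): chk(n,10,f"pics/{n}8.png")
E
```

```text
18.22 q [-0.506  0.539  1.584  0.074  0.792 -1.848] p [ 593.  -223.5  124.7] F [-0.8 -0.7 -1.3] g 0.179
[[0.223, 0.272, 0.936], [-0.064, 0.962, -0.264], [-0.973, -0.001, 0.232]]
d [  3.1  -1.4 -10. ] r [ 0.14  0.23 -0.07] | /n 1 [ 3.07 -1.37 -9.97] [ 0.136  0.226 -0.066]
remaining in face frame [ -2.66995347  -0.48026827 -10.16373089] F [-1.17927968 -0.93627029 -0.73134505] T [0.02943955 0.19472758 0.03340322]
side swatch 353 rect [3.2 0.6] [47.3 77.2] 88.8 h 15.1 slope u,v [ 0.    -0.005]
side face 87 rect [ 3.9 20.7] [84.3 14.5] 3.9 h -1.3 slope u,v [0.011 0.252]
side handle 53 rect [ 2.8 -5.6] [32.3 24.4] 89.9 h 55.1 slope u,v [-0.011 -0.137]
```

Request:
drive_tool(
  deltas=[
    [[0.5,-0.3,-2.1,0.1,0.2,0,10],[0.5,-0.3,-2,0,0,0,10],[0.5,-0.2,-2,0,0,0,10],[0.5,-0.2,-2,0,0,0,10],[0,0,0,0,0,0,10],[0,0,0,0,0,0,10],[0,0,0,0,0,0,10],[0,0,0,0,0,0,10]],
  ],
)

```text
clock: 18.93
tcp_pos: [595.0, -224.4, 116.0]
tcp_rot: [[0.219, 0.272, 0.937], [-0.062, 0.962, -0.265], [-0.974, 0.0, 0.227]]
force: [0.7, 0.7, -0.6]
gripper_width: 0.176
```

```bash
cat > st.py <<'E'
from chk import *
Fs=np.mean([env.get_obs()["force"] for _ in range(3)],0)
o=env.get_obs(); p,R=press(0); print("clock",o["clock"],"p",np.round(o["tcp_pos"],2),"remaining to touch, face frame",np.round(F.T@(p-o["tcp_pos"]),2),"rot",np.round(F.T@Ro.from_matrix(R@o["tcp_rot"].T).as_rotvec(degrees=True),2),"F",np.round(F.T@o["force"],2),"T",np.round(F.T@o["torque"],2))
E
python3 st.py
```

```text
clock 18.9333 p [ 595.   -224.37  115.97] remaining to touch, face frame [ 0.31 -0.14 -1.69] rot [-0.02 -0.01 -0.06] F [ 0.1   0.86 -0.76] T [0.03 0.16 0.02]
```

Request:
drive_tool(
  deltas=[
    [[0.8,-0.2,-1.3,0,0,0,10],[0,0,0,0,0,0,10],[0,0,0,0,0,0,10],[0,0,0,0,0,0,10]],
  ],
)

```text
clock: 19.27
tcp_pos: [595.8, -224.6, 114.6]
tcp_rot: [[0.219, 0.272, 0.937], [-0.062, 0.962, -0.265], [-0.974, 0.0, 0.227]]
force: [0.5, 0.2, -0.6]
gripper_width: 0.176
```

```bash
python3 st.py
```

```text
clock 19.2667 p [ 595.8  -224.56  114.64] remaining to touch, face frame [ 0.35 -0.17 -0.13] rot [-0.03 -0.02 -0.07] F [ 0.05  0.35 -0.7 ] T [-0.01  0.17  0.03]
```

Request:
drive_tool(
  deltas=[
    [[0.8,-0.2,-1.3,0,0,0,10],[0,0,0,0,0,0,10],[0,0,0,0,0,0,10],[0,0,0,0,0,0,10]],
  ],
)

```text
clock: 19.6
tcp_pos: [596.6, -224.8, 113.4]
tcp_rot: [[0.219, 0.272, 0.937], [-0.062, 0.962, -0.265], [-0.974, 0.0, 0.227]]
force: [-1.3, 0.8, 1.0]
gripper_width: 0.174
```

```bash
python3 st.py
```

```text
clock 19.6 p [ 596.58 -224.77  113.43] remaining to touch, face frame [ 0.34 -0.18  1.32] rot [-0.02 -0.02 -0.07] F [-0.68  0.46  1.65] T [-0.01  0.24  0.02]
```

Request:
drive_tool(
  deltas=[
    [[0.8,-0.2,-1.3,0,0,0,10],[0,0,0,0,0,0,10],[0,0,0,0,0,0,10],[0,0,0,0,0,0,10]],
  ],
)

```text
clock: 19.93
tcp_pos: [597.4, -225.0, 112.1]
tcp_rot: [[0.219, 0.272, 0.937], [-0.062, 0.962, -0.265], [-0.974, 0.0, 0.227]]
force: [-1.2, 0.5, 2.7]
gripper_width: 0.176
```

```bash
python3 st.py
```

```text
clock 19.9333 p [ 597.39 -224.99  112.11] remaining to touch, face frame [ 0.36 -0.19  2.88] rot [-0.02 -0.01 -0.07] F [0.38 0.11 3.  ] T [-0.12  0.35  0.01]
```

Request:
drive_tool(
  deltas=[
    [[0.9,-0.3,-1.5,0,0,0,10],[0,0,0,0,0,0,10],[0,0,0,0,0,0,10],[0,0,0,0,0,0,10],[0,0,0,0,0,0,10],[0,0,0,0,0,0,10]],
  ],
)

```text
clock: 20.43
tcp_pos: [598.3, -225.3, 110.6]
tcp_rot: [[0.219, 0.272, 0.937], [-0.062, 0.962, -0.265], [-0.974, 0.0, 0.228]]
force: [-2.1, -0.2, 4.0]
gripper_width: 0.179
```

```bash
python3 - <<'E'
import st
from chk import *
from bot import bottle
for n in("side","wrist"): chk(n,-3,f"pics/{n}9.png")
chk("top",-3); bottle("side",40)
a=cv2.imread("pics/side9.png")[60:190,250:400]; b=cv2.imread("pics/wrist9.png")
cv2.imwrite("pics/fin.png",np.hstack([cv2.resize(a,(450,390),interpolation=cv2.INTER_CUBIC),cv2.resize(b,(350,390))]))
E
```

```text
clock 20.4333 p [ 598.35 -225.27  110.65] remaining to touch, face frame [ 0.32 -0.19  4.65] rot [-0.02 -0.   -0.07] F [ 0.53 -0.82  4.47] T [-0.01  0.34  0.03]
side swatch 344 rect [-1.4 -0.4] [78.7 48.7] 2.2 h 0.4 slope u,v [0.002 0.005]
side face 1
side handle 54 rect [-6.4  0.5] [37.2 21.1] 42.0 h 39.5 slope u,v [ 0.12  -0.139]
wrist swatch 4846 rect [-1.2  1.1] [78.3 44.6] 0.9 h 2.2 slope u,v [0.003 0.001]
wrist face 566 rect [-19.1  -1.8] [58.5 43.4] 90.0 h -4.3 slope u,v [0.02  0.007]
wrist handle 2842 rect [-1.   0.5] [17.2 25.3] 89.4 h 43.3 slope u,v [0.031 0.014]
top swatch 252 rect [-0.8  5.4] [79.5 40.9] 2.2 h 3.0 slope u,v [-0.003 -0.001]
top face 0
top handle 0
side 653 lateral(left+),z at cradle mid, slopes lat,up [-1.257e+00  6.136e+01  5.000e-03  2.000e-03] body along -cx [-64.71437126  40.25537681] cap [44.82056316 62.7938393 ]
```

View pics/fin.png

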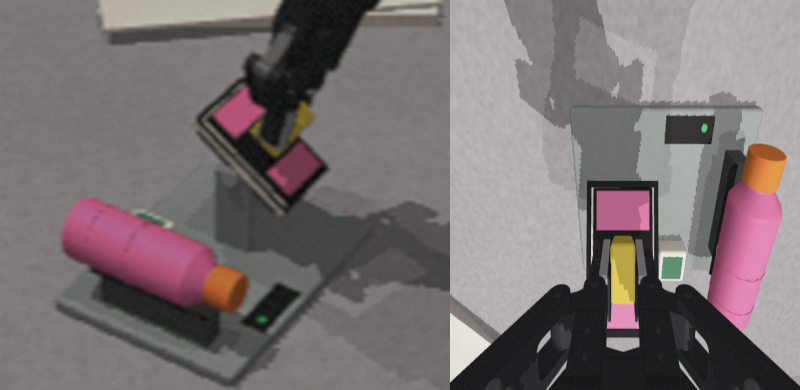

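Picture 9: the paddle is flat on the face, at (262,148) in the left half. The sample is still in the cradle and the display light is green. One closer look at the margins to check centring.

```bash
python3 - <<'E'
import cv2,numpy as np
a=cv2.imread("pics/wrist9.png"); c=a[215:425,215:415]; c=cv2.resize(c,None,fx=2.8,fy=2.8,interpolation=cv2.INTER_NEAREST)
b=cv2.imread("pics/side9.png")[80:138,308:368]; b=cv2.resize(b,(230,222),interpolation=cv2.INTER_NEAREST)
o=np.zeros((588,795,3),np.uint8); o[:588,:560]=c; o[:222,562:792]=b; cv2.imwrite("pics/fin2.png",o)
E
```

```text
(no output)
```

View pics/fin2.png

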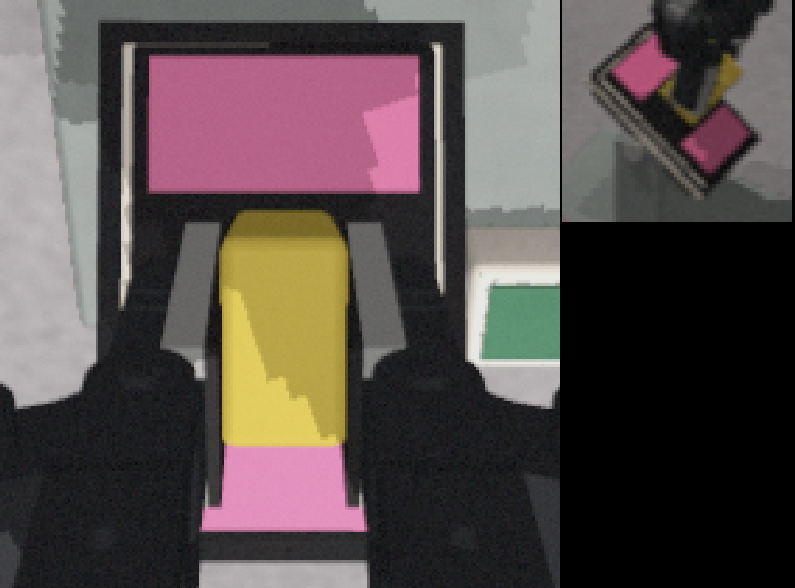

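```bash
python3 - <<'E'
from chk import *
d=shot("wrist"); K=np.array(d["intrinsics"]); R=np.array(d["orientation"]); o=np.array(d["origin"])
def pr(u,v,h):
    p=R.T@(cf+F@[u,v,h]-o); return ((np.array([K[0,2]+K[0,0]*p[0]/-p[2],K[1,2]-K[1,1]*p[1]/-p[2]])-[215,215])*2.8).round(1)
print("cam in face frame",F.T@(o-cf))
print("face top edge (45,0,-4)",pr(45,0,-4),"L/R",pr(30,31,-4),pr(30,-31,-4))
for s in(-2,-1,0,1,2): print(s,"plate upper edge top/underside",pr(40+s,0,2),pr(40+s,0,-4),"lower edge",pr(-40+s,0,2),pr(-40+s,0,-4))
print("plate sides",pr(30,25,2),pr(30,-25,2),"bezel?",pr(45,0,-10))
print("face lower edge",pr(-45,0,-4))
E
```

```text
cam in face frame [-2.67172166e+01  8.34920214e-02  1.72721050e+02]
face top edge (45,0,-4) [278.5 561.4] L/R [464.9 469.2] [ 91.9 469.5]
-2 plate upper edge top/underside [278.4 532.3] [278.5 518.4] lower edge [278.5  34.3] [278.6  37.4]
-1 plate upper edge top/underside [278.4 538.7] [278.5 524.5] lower edge [278.5  40.4] [278.5  43.3]
0 plate upper edge top/underside [278.4 545.1] [278.5 530.7] lower edge [278.5  46.4] [278.5  49.2]
1 plate upper edge top/underside [278.4 551.5] [278.5 536.8] lower edge [278.5  52.5] [278.5  55.1]
2 plate upper edge top/underside [278.4 557.8] [278.5 543. ] lower edge [278.5  58.6] [278.5  61. ]
plate sides [434.2 481.4] [122.6 481.7] bezel? [278.5 546.9]
face lower edge [278.6  19.8]
```

```bash
python3 - <<'E'
import st
from rig import env
print(env.sign_off())
E
```

```text
clock 20.6833 p [ 598.33 -225.26  110.58] remaining to touch, face frame [ 0.38 -0.19  4.7 ] rot [-0.02 -0.01 -0.06] F [-0.56  0.02  4.3 ] T [-0.09  0.33  0.08]
the job is handed in; nothing more can be done
None
```

The job was handed in at about 20.7 s. The sample bottle lies in the V cradle and has been let go. The paddle is held by its yellow handle, pressed flush on the sloped face. No verdict was reported.

**Sample bottle:** I gripped it from the side, turned it level and laid it in the cradle with the cap toward the robot. The last side-camera fit put its axis about 61.4 mm high (62 expected), level within 0.3° and about 1.3 mm off the cradle line sideways.

**Paddle:** I gripped the handle with the tool tilted 20° about the jaw axis, because a perpendicular hold at the face would have broken joint 5's limit.
- **Flush and square:** the swatch slopes relative to the face are within 0.3° and the yaw is within about 0.1° by the arm's pose.
- **Centred:** the wrist-camera edges put it within about 0.5 mm both ways.
- **Pressure:** the net push is about 5 N, which means the face has sunk about 4 mm. That figure comes from force and travel, since the face's own joint can't be read.

**Checks that disagreed:**
- The side camera put the paddle about 2 mm low on the slope. I trusted the sharper wrist-camera edges, since that offset is about one side-camera pixel.
- In that camera's last reading the swatch outline was also turned 2.2°; the wrist camera read 0.9°.
- The top camera couldn't see the lying bottle, so the bottle's position rests on the side camera alone.

I moved nothing else. The last full side view, taken before the press, showed the blue-capped bottles, the tub and both look-alikes still in their places.

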